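# Lock the scenery-board coupling with its loop pin

### The arm

A 6-joint arm with a two-finger parallel gripper is mounted at the origin on the work surface. World frame = base frame: x ahead of the robot, y to its left, z up, the work surface at z = 0. Lengths are in m, angles in rad, forces in N, time in s.
With the tool pointing down it reaches from about 0.35 to 0.775 m from the base axis. Payload 7.3 kg.
Tool frame: the origin (TCP) lies on the centre line of the jaws, within the pads' length; the fingertips stand 11 mm ahead of it and the grasp point (between the pads) lies 8 mm behind it; z points along the fingers, y is the direction in which the jaws open and shut (so a half turn about z gives the same grasp; the last joint's range is limited). The gripper opens to 92 mm and grips with 3 to 60 N. Pads are 19 mm wide; open, the fingers measure 130 mm over their backs; the gripper's body (75 mm by 190 mm) begins 47 mm behind the grasp point.
Start: joints at [-1.478, 0.342, 1.524, -0, 1.275, -0.146], TCP at [0.124, -0.51, 0.238] pointing down, gripper open.
Joint ranges: [-2.53, 2.53], [-0.77, 2.02], [0.04, 2.7], [-1, 4.14], [0.28, 2.66], [-3.11, 3.11]. Speed limits (rad/s): [2.57, 2.57, 3.14, 3.14, 3.14, 3.14].

### API

Orientations are given as [roll, pitch, yaw] about the fixed x, y, z axes, in that order (R = Rz(yaw) Ry(pitch) Rx(roll)).
In Python, from cell import robot gives the robot as it stands.
- The arm moves only by the tool jog_arm, never from a script. Its argument "deltas" is one flat list of numbers, 6 for each row, row after row: the shift along the world's x, y, z in units of 0.1 m (1.0 is 0.1 m), then the turn, a rotation vector about the world's x, y, z in units of 90 degrees (1.0 is 90 degrees). A call has 1 to 5 rows; each row is the pose to reach, as a shift and turn from the pose commanded when the call began; what a row does not reach only later rows make up. A row lasts 1/12 s, in which the tool goes at most 41.7 mm and 7.16 degrees, less where a joint would pass 70% of its speed; a pose out of reach is approached as far as the arm can. A call with a number of a shift or a turn outside -1 to 1 is refused whole. A call with a gripper value outside its range is refused whole. "claw" is the opening, from 0 (shut) to 1 (fully open), set as the call begins (left out, the last holds). The fingers move at their own pace and stop on an object; "newtons" is the grip in N (left out, the last holds). Time passes only in rows, so rows that repeat a pose let the fingers close. It gives the time, the measured TCP pose, the force and the opening at its end, in the units of the state.
- robot.observe(): the state, without advancing time (a new reading comes with each control period).
- robot.read_camera(name): name is "scene" or "top" or "wrist"; returns the picture (384x512x3 uint8, red, green, blue); there is no depth.
- robot.camera_params(name): a dict with "fx", "fy", "cx", "cy" (pixels), "R" (3x3) and "t" (3): a world point X has camera coordinates R X + t. Camera axes: x right, y down, z forward; pixel columns grow to the right and rows downward; lengths in m; the calibration is good to about 2 mm. The wrist camera is an equidistant fisheye: a pixel r from the principal point sees the ray r / f radians off the axis. A picture is of the moment at which its call begins: read the wrist's pose just before it. camera_params takes no time and is no camera call; for the wrist camera it gives the pose at the moment of the call.
- robot.hand_in(): hands the job in, once; it reports no verdict.
The state is a dict: "time": time; "qpos": joint angles; "qvel": joint speeds; "joint_efforts": joint torques, N m; "tool_pos": TCP position; "tool_rot": TCP orientation; "contact_force": force on the tool from outside, world axes, zero at the start; "torque": the same for the moment, N m; "opening": finger opening in m.
Only numpy, scipy, OpenCV 4.12 (cv2) and the standard library are available. Lean on these libraries where they do the work, as an engineer would, in place of code of your own. Each camera call takes 0.05 s, during which the arm holds its last target. There are 200 camera calls.

### The job

Lock the coupling of the scenery board: take the locking pin with the wire loop from the wooden rack, feel for the cross hole near the end of the steel coupling bar and push the pin down through it until its shoulder sits on the bar, with the loop side towards the bar's free end. Then press the loop's thumb tab down so that the sprung loop snaps over the bar end and closes underneath it. Work gently, without forcing the pin or leaning on the coupling, and leave the spare pin and the game pieces where they are.

Things in the scene. Friction and masses are not known exactly. Their poses are not given: they have to be found in the camera images.
- bracket: Dark steel coupling bracket, 70 mm wide, 80 mm high, on the edge of a fixed mossy scenery board. A level square steel bar sticks out of it along its +x. Origin on the table below the middle position of the bar's hole, z up. The bracket's front face is at x = -47 mm, stone ruins up to 150 mm high stand beyond x = -180 mm. The space under the bar is free.
- hole_middle (a point): Fixed point of the bracket, 64 mm above its origin, same axes: the bar's top centre line, where the hole's mouth would be if the bar stood in its middle position. But the bar has stiff end play (it gives only to some 40 N) and stands anywhere up to 12 mm either way along x, hole and free end with it.
- bar_root (a point): Fixed point on the bar's axis at the bracket's face (x = -47, height 52 mm), same axes. The bar: steel, 24 x 24 mm, underside 40 mm and top 64 mm above the table. Its vertical cross hole, 11.5 mm wide with a 1.5 mm chamfer, goes right through on the centre line, 18 mm from the square free end.
- pin_grip (a point): Middle of the flat grip of the locking pin, the pin with a wire loop, upright in the rack. Grip: dark block 24 (x) x 14 (y) x 47 mm (z), 5 to 52 mm above the shoulder; this point is 38 mm above it, where fingers closing along y stay clear above the loop. z up along the pin, x towards the loop's side, y along the loop's hinge.
- pin_shoulder (a point): The same pin's axis at the underside of its collar (20 mm wide, 5 mm thick), which seats on the bar's top. Below it the shank: 10 mm thick, 31 mm long, the last 3 mm tapered to 7.6 mm. In the rack the shoulder is 50 mm above the table. Axes as pin_grip. Mass 0.1 to 0.15 kg. It turns and tilts a little in its holes.
- loop (a joint): Swing of the loop on the pin, rad: 0 = straight out along the pin's +x (open), growing as it swings down; 1.36 = stop, closed. It starts at -0.2 to 0.1 and stays by friction. The hinge is on the pin's axis, 10 mm above the shoulder. Pressed down, the loop is stopped by the bar's end at about 1 and needs a firmer push (some 10 N on the tab) to snap under it, where it stays at about 1.3.
- loop_bar (a point): Middle of the loop's cross wire, 36.5 mm from the hinge, wire 5 mm thick; U-shaped loop 33 mm wide inside. The loop is sprung along its length (2.2 N per mm): the wire must stretch about 4 mm from the hinge to pass over the bar's lower end edge, then springs in below the bar. Axes turn with the loop, x from hinge to wire.
- loop_tab (a point): Outer end of the thumb tab, a strip 25 x 16 x 3 mm on the cross wire, cranked 60 degrees up out of the loop's plane. From the pin's axis along x: 49 mm out and 22 mm above the hinge when open, 31 mm out (13 mm clear of the bar) and 43 mm below the hinge when closed. A blunt tip pushed straight down 38 to 40 mm out from the pin's axis, to 42 mm below the hinge, closes it.
- rack: Wooden block 60 (x) x 130 (y) x 50 mm high, fixed, origin under its middle; two 13 mm holes 42 mm deep at y = -40 and +40 mm. One holds the locking pin, the other the spare pin; which is which varies.
- spare_grip (a point): Middle of the flat grip of the spare pin: same size and shape as the locking pin but without loop. To be left in the rack.
- figure_a: Loose gaming figure 50 mm high on a 32 mm round base, origin under its base; leave alone.
- figure_b: Another such figure; leave alone.
- die0: Loose 20 mm die, origin under its middle; leave alone.
- die1: Another such die.
- die2: Another such die, on the robot's side.
- tape_measure: Loose tape measure 60 x 30 x 58 mm, origin under its middle; leave alone.
- dice_cup: Loose leather dice cup, 76 mm wide, 90 mm high, origin under its middle; leave alone.
Mind the look-alikes: they are no part of the job. What is shaped like the part that bears pin_grip but pink or turquoise is not meant.

How it is judged:
By the outcome, as a careful person would: the job done as asked, in the order asked, and still so for the second after the job is handed in, with the robot touching nothing.
It also fails if it takes over 67 s, if anything falls off the work surface, if the arm or the gripper's body presses on something with over 40 N, if the wrist force passes 120 N, or if a joint passes its speed limit or range.

## Working session

There is one attempt and no reset: what is moved stays moved. The work goes in short steps, Python scripts to look and compute and a tool call to move; the robot and the scene stay as the last step left them, time stands still between calls to the robot, and variables do not carry over. Pictures are saved under pics/ and viewed, about 8 in all and at most 12, crops included, and the job is handed in when it is done.

Besides the shell and the picture viewer there is one more tool, called after "Emit:" in YAML: its name, and indented under it one key for each argument. jog_arm: Moves the arm, as the interface text tells. Its arguments: {"type":"object","properties":{"deltas":{"type":"array","items":{"type":"number"}},"claw":{"type":"number"},"newtons":{"type":"number"}},"required":["deltas"]}

```bash
mkdir -p pics; python3 - <<'E'
from cell import robot
import cv2,numpy as np
for n in("scene","top"):
    im=robot.read_camera(n)
    cv2.imwrite(f"pics/{n}0.png",cv2.resize(im[:,:,::-1],(800,600),interpolation=cv2.INTER_CUBIC))
    cv2.imwrite(f"pics/{n}_raw.png",im[:,:,::-1])
    p=robot.camera_params(n);print(n,{k:np.round(v,3).tolist() for k,v in p.items()})
s=robot.observe();print(s)
E
```

```text
scene {'fx': 351.62, 'fy': 351.62, 'cx': 258.966, 'cy': 191.948, 'R': [[0.198, 0.98, -0.009], [0.54, -0.116, -0.834], [-0.818, 0.161, -0.552]], 't': [-0.218, -0.217, 1.235]}
top {'fx': 497.564, 'fy': 497.564, 'cx': 257.898, 'cy': 189.016, 'R': [[0.005, -1.0, 0.01], [-0.996, -0.006, -0.093], [0.093, -0.009, -0.996]], 't': [0.095, 0.606, 1.008]}
{'time': 0.1, 'qpos': array([-1.47794873e+00,  3.42638119e-01,  1.52490822e+00, -1.52485908e-05,
        1.27539753e+00, -1.46011499e-01]), 'qvel': array([-0.00016644, -0.0007669 , -0.00127644, -0.00038823, -0.00067146,
        0.00147296]), 'joint_efforts': array([ 1.90997293e-03, -4.32003129e+01, -2.44693583e+01,  7.19164289e-02,
        5.25933795e-02, -3.86007173e-05]), 'tool_pos': array([ 0.12419126, -0.50974707,  0.23712683]), 'tool_rot': array([-3.14025369e+00, -1.82165896e-04,  2.38863421e-01]), 'contact_force': array([ 0.4864139 ,  0.80549382, -0.64829163]), 'torque': array([-0.07182299,  0.02146074,  0.03653652]), 'opening': 0.09201088433024104}
```

View pics/scene0.png

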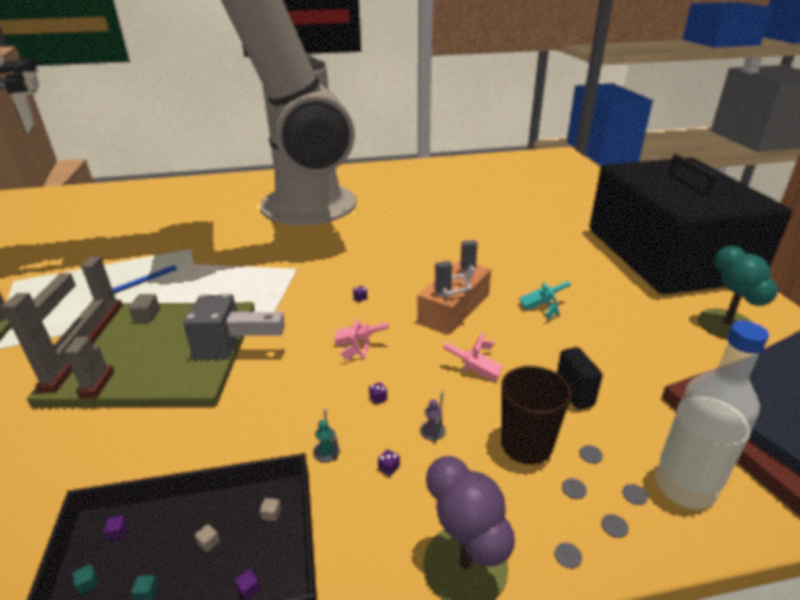

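View pics/top0.png

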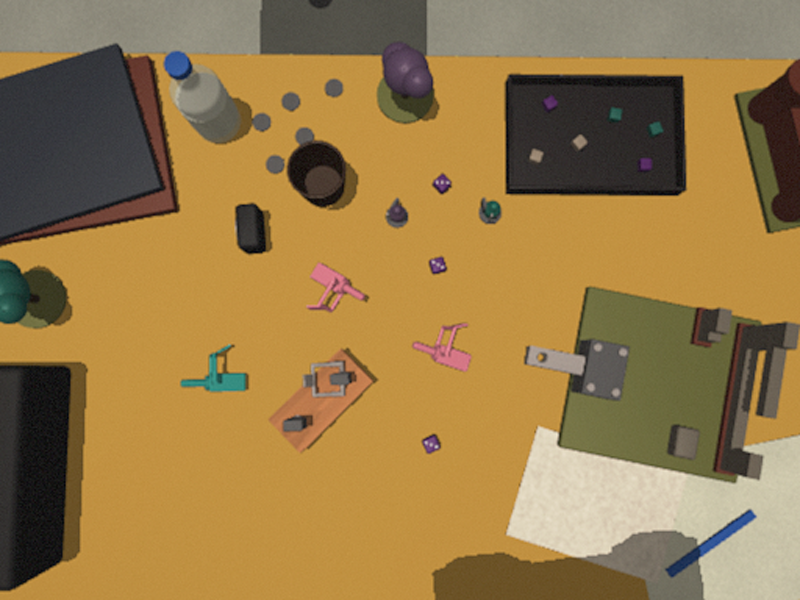

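The scene picture shows the bar at (255,322) and the rack at (455,295). In the top picture, the candidates for the locking pin are:
- Dark grip with loop on the rack at (342,379), which I choose.
- Spare pin at (295,424), no loop.
- Pink toys at (448,355) and (335,285), and the turquoise toy at (222,382), none of which are meant.

I'll check the choice in a close crop.

```bash
python3 - <<'E'
import cv2,numpy as np
t=cv2.imread("pics/top_raw.png");s=cv2.imread("pics/scene_raw.png")
f=lambda im,x,y:cv2.resize(im[y:y+72,x:x+96],(400,300),interpolation=cv2.INTER_CUBIC)
cv2.imwrite("pics/c1.png",np.vstack([np.hstack([f(t,165,220),f(t,325,195)]),np.hstack([f(s,245,145),f(s,105,175)])]))
E
```

```text
(no output)
```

View pics/c1.png

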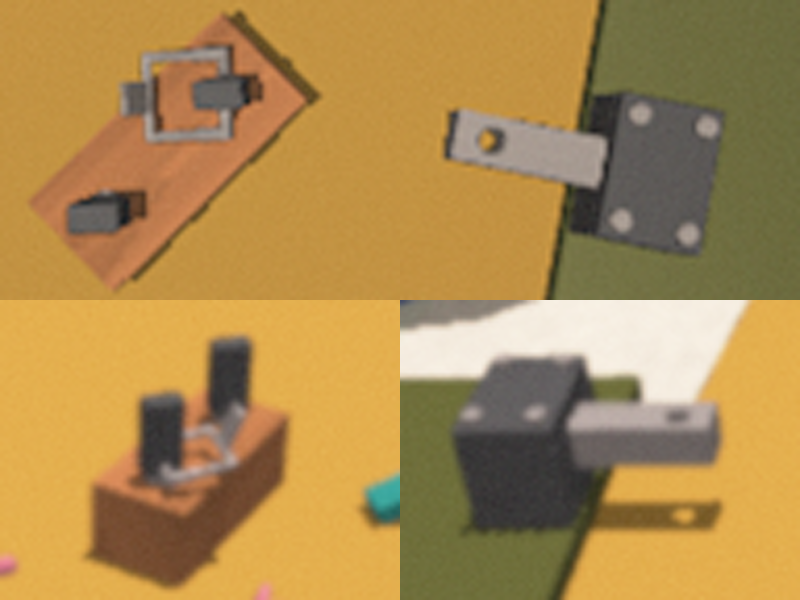

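Top-left crop: the locking pin's grip top is at about (221,95), with its loop wire at (150,97) and tab at (133,98). The spare's grip top is at (96,215) and it has no loop. Top-right crop: hole at (490,140), bar edges (460,110)–(608,138) and (450,157)–(602,187).

```bash
cat >h.py <<'E'
from cell import robot
import numpy as np, cv2
def px2w(cam,u,v,z,p=None):
    p=p or robot.camera_params(cam);R=np.array(p["R"]);t=np.array(p["t"])
    a=np.array([(u-p["cx"])/p["fx"],(v-p["cy"])/p["fy"]])
    if cam=="wrist":
        r=np.hypot(*a);d=np.array([*(a/r*np.sin(r)),np.cos(r)])
    else: d=np.array([*a,1])
    C=-R.T@t;d=R.T@d;return C+d*(z-C[2])/d[2]
def w2px(cam,X,p=None):
    p=p or robot.camera_params(cam);c=np.array(p["R"])@X+p["t"]
    if cam=="wrist":
        r=np.hypot(c[0],c[1]);k=np.arctan2(r,c[2])/max(r,1e-9)
        return p["cx"]+p["fx"]*c[0]*k,p["cy"]+p["fy"]*c[1]*k
    return p["cx"]+p["fx"]*c[0]/c[2],p["cy"]+p["fy"]*c[1]/c[2]
E
python3 - <<'E'
from h import *
k=96/400
P=lambda x,y,z,ox,oy:px2w("top",ox+(x+.5)*k-.5,oy+(y+.5)*k-.5,z)
a=lambda x,y,z:P(x,y,z,165,220); b=lambda x,y,z:P(x-400,y,z,325,195)
g=a(221,95,.102);s=a(96,215,.102);w=a(150,97,.060);print("grip",g,"spare",s,"wire",w,"dist",np.linalg.norm(g-s))
d=(w-g)[:2];print("loop yaw",np.degrees(np.arctan2(d[1],d[0])),np.linalg.norm(d))
for e in((232,47,147,57),(230,133,150,138)):
  q=a(*e[2:],.06)-a(*e[:2],.06);print("side yaw",np.degrees(np.arctan2(q[1],q[0])))
h=b(490,140,.064);print("hole",h)
for e in((608,138,460,110),(602,187,450,157)):
  q=b(*e[2:],.064)-b(*e[:2],.064);print("bar yaw",np.degrees(np.arctan2(q[1],q[0])),q)
for c in((28,204),(235,12),(318,98),(112,290)): print("rackcorner",a(*c,.05))
ps=robot.camera_params("scene")
for X in (g,s,h): print("scenepx",w2px("scene",X))
# scene measured hole (678,415) crop ; grip tops (162,400)? (230,342)?
Q=lambda x,y,z,ox,oy:px2w("scene",ox+(x+.5)*k-.5,oy+(y+.5)*k-.5,z)
print("scene hole",Q(278,116,.064,105,175),"grip",Q(163,98,.102,245,145),Q(231,42,.102,245,145))
E
```

```text
grip [0.49505028 0.17519574 0.102     ] spare [0.44034553 0.23150779 0.102     ] wire [0.49336148 0.21211228 0.06      ] dist 0.07850896671203364
loop yaw 92.61926063225167 0.03695514803206451
side yaw 96.9786219731471
side yaw 93.81283757479673
hole [ 0.52395169 -0.07852637  0.064     ]
bar yaw 79.58392247659049 [0.01305427 0.07101487 0.        ]
bar yaw 79.14197592997141 [0.01395772 0.07276851 0.        ]
rackcorner [0.44175939 0.2709868  0.05      ]
rackcorner [0.53445329 0.17255401 0.05      ]
rackcorner [0.49311197 0.13191941 0.05      ]
rackcorner [0.40112938 0.2299224  0.05      ]
scenepx (np.float64(281.36769342686244), np.float64(167.79002490304043))
scenepx (np.float64(298.18858020678135), np.float64(154.4808849676795))
scenepx (np.float64(170.15766761994365), np.float64(202.01253498512503))
scene hole [ 0.52620143 -0.07601373  0.064     ] grip [0.49775768 0.18006484 0.102     ] [0.44242129 0.23561039 0.102     ]
```

Emit:
jog_arm:
  deltas: [0.3,0.33,0,0,0,0.05,0.6,0.65,0,0,0,0.1,0.9,0.98,0,0,0,0.13,0.9,0.98,0,0,0,0.13]
  claw: 0.6

```text
time: 0.43
tool_pos: [0.2168, -0.4077, 0.2374]
tool_rot: [-3.139, -0.002, 0.448]
contact_force: [0.1, 0.0, -0.1]
opening: 0.0697
```

Emit:
jog_arm:
  deltas: [0.26,0.33,0,0,0,0.05,0.53,0.65,0,0,0,0.1,0.8,0.98,0,0,0,0.13,0.8,0.98,0,0,0,0.13]

```text
time: 0.77
tool_pos: [0.297, -0.3092, 0.2376]
tool_rot: [-3.14, -0.002, 0.654]
contact_force: [-1.1, 0.9, -1.2]
opening: 0.0552
```

Emit:
jog_arm:
  deltas: [0.26,0.33,0,0,0,0.05,0.53,0.65,0,0,0,0.1,0.8,0.98,0,0,0,0.13,0.8,0.98,0,0,0,0.13]

```text
time: 1.1
tool_pos: [0.3772, -0.2116, 0.2377]
tool_rot: [-3.141, -0.002, 0.859]
contact_force: [-0.2, 0.1, 0.4]
opening: 0.055
```

Emit:
jog_arm:
  deltas: [0.2,0.33,0,0,0,0.05,0.4,0.65,0,0,0,0.1,0.6,0.98,0,0,0,0.13,0.6,0.98,0,0,0,0.13]

```text
time: 1.43
tool_pos: [0.4364, -0.1139, 0.2376]
tool_rot: [3.142, -0.002, 1.062]
contact_force: [-0.7, 0.7, -1.1]
opening: 0.055
```

Emit:
jog_arm:
  deltas: [0.13,0.33,0,0,0,0.05,0.26,0.65,0,0,0,0.1,0.4,0.98,0,0,0,0.13,0.4,0.98,0,0,0,0.13]

```text
time: 1.77
tool_pos: [0.4757, -0.0164, 0.2376]
tool_rot: [3.141, -0.002, 1.265]
contact_force: [-1.4, -0.5, 0.3]
opening: 0.0551
```

Emit:
jog_arm:
  deltas: [0.07,0.33,0,0,0,0.05,0.14,0.65,0,0,0,0.1,0.2,0.98,0,0,0,0.13,0.2,0.98,0,0,0,0.13]

```text
time: 2.1
tool_pos: [0.4948, 0.0812, 0.2374]
tool_rot: [-3.142, -0.002, 1.468]
contact_force: [-0.8, -0.4, -0.9]
opening: 0.0553
```

Emit:
jog_arm:
  deltas: [0,0.33,-0.1,0,0,0.05,0,0.65,-0.2,0,0,0.1,0,0.98,-0.3,0,0,0.12,0,0.98,-0.4,0,0,0.12]

```text
time: 2.43
tool_pos: [0.4942, 0.1789, 0.1971]
tool_rot: [3.141, -0.001, 1.656]
contact_force: [-1.0, -0.5, -0.8]
opening: 0.0549
```

```bash
python3 - <<'E'
from h import *
s=robot.observe();print(s["time"],s["tool_pos"],s["tool_rot"],s["contact_force"],s["opening"])
p=robot.camera_params("wrist");im=robot.read_camera("wrist")
cv2.imwrite("pics/w1.png",cv2.resize(im[:,:,::-1],(800,600),interpolation=cv2.INTER_CUBIC))
import pickle;pickle.dump((p,im,s),open("w1.pkl","wb"))
print(p["fx"],p["cx"],p["cy"])
for X in ([.496,.177,.102],[.496,.177,.05],[.495,.213,.06]):print(np.array(w2px("wrist",X,p))*800/512)
E
```

```text
2.4333 [0.49418459 0.17886972 0.19706813] [ 3.14124854e+00 -1.46791488e-03  1.65556159e+00] [-1.02436121 -0.46311225 -0.76535964] 0.05490979605341729
297.3186396354542 253.51826447160562 191.702200499848
[399.03254354 312.60922594]
[398.50165221 289.05553851]
[401.97088    236.64200892]
```

View pics/w1.png

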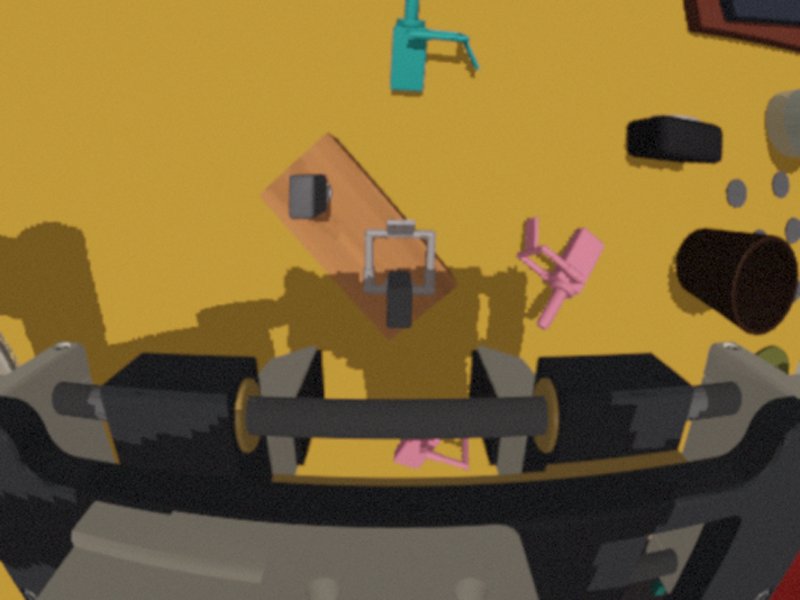

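The wrist view shows the dark grip at (399,300), and the loop legs run straight up to the tab at (400,228), so the tool is aligned with the pin. The spare is at (308,197), clear of the fingers. Descending.

Emit:
jog_arm:
  deltas: [0.02,-0.02,-0.3,0,0,0,0.02,-0.02,-0.6,0,0,0,0.02,-0.02,-0.8,0,0,0,0.02,-0.02,-0.8,0,0,0]
  newtons: 25

```text
time: 2.82
tool_pos: [0.494, 0.1712, 0.114]
tool_rot: [-3.133, 0.002, 1.65]
contact_force: [-0.5, 0.5, -0.7]
opening: 0.0553
```

Emit:
jog_arm:
  deltas: [0,0,-0.12,0,0,0,0,0,-0.24,0,0,0,0,0,-0.37,0,0,0,0,0,-0.37,0,0,0]

```text
time: 3.15
tool_pos: [0.4959, 0.1722, 0.0801]
tool_rot: [-3.139, 0.001, 1.65]
contact_force: [-0.7, -0.8, -0.3]
opening: 0.055
```

```bash
python3 - <<'E'
from h import *
s=robot.observe();print(s["time"],s["tool_pos"],s["tool_rot"],s["contact_force"],s["opening"])
im=robot.read_camera("wrist")
cv2.imwrite("pics/w2.png",cv2.resize(im[100:292,128:384,::-1],(800,600),interpolation=cv2.INTER_CUBIC))
E
```

```text
3.15 [0.49592831 0.17222192 0.08009512] [-3.13935335e+00  6.90584124e-04  1.65038075e+00] [-0.6957298  -0.8124274  -0.28002527] 0.0550241430486452
```

View pics/w2.png

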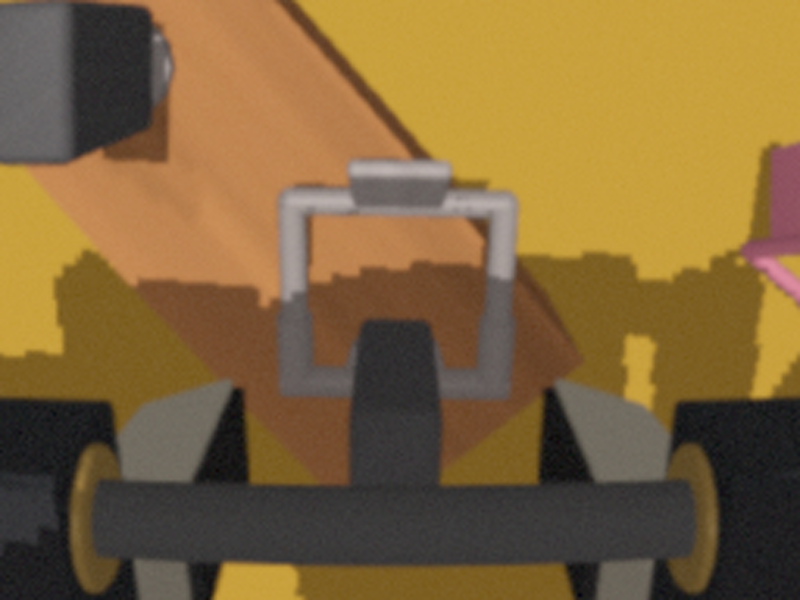

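The pin stands centred between the jaws at (395,400), with the loop level and straight. I'll move 5 mm along +y to centre on the grip, then close.

Emit:
jog_arm:
  deltas: [0,0.05,0,0,0,0,0,0.05,0,0,0,0]

```text
time: 3.37
tool_pos: [0.4972, 0.1791, 0.0822]
tool_rot: [3.139, -0.0, 1.652]
contact_force: [0.4, 0.0, -0.1]
opening: 0.0554
```

Emit:
jog_arm:
  deltas: [0,0,0,0,0,0,0,0,0,0,0,0,0,0,0,0,0,0,0,0,0,0,0,0,0,0,0,0,0,0]
  claw: 0
  newtons: 25

```text
time: 3.78
tool_pos: [0.4962, 0.1789, 0.0809]
tool_rot: [3.141, 0.0, 1.653]
contact_force: [0.8, -0.2, 0.6]
opening: 0.0265
```

Emit:
jog_arm:
  deltas: [0,0,0,0,0,0,0,0,0,0,0,0,0,0,0,0,0,0]

```text
time: 4.03
tool_pos: [0.4962, 0.1789, 0.0807]
tool_rot: [-3.142, 0.0, 1.653]
contact_force: [-0.7, 0.2, -0.5]
opening: 0.014
```

```bash
python3 - <<'E'
from h import *
s=robot.observe();print(s["time"],s["tool_pos"],s["tool_rot"],s["contact_force"],s["torque"],s["opening"])
E
```

```text
4.0333 [0.49616235 0.17887314 0.08070988] [-3.14153343e+00  1.75469301e-05  1.65253155e+00] [-0.68636688  0.16821232 -0.45084396] [-0.0270753  -0.08796896 -0.05626384] 0.013999530476597891
```

Emit:
jog_arm:
  deltas: [0,0,0.2,0,0,0,0,0,0.5,0,0,0,0,0,0.8,0,0,0,0,0,0.99,0,0,0,0,0,0.99,0,0,0]

```text
time: 4.45
tool_pos: [0.4983, 0.1794, 0.1839]
tool_rot: [3.134, -0.001, 1.653]
contact_force: [0.7, -0.1, -0.9]
opening: 0.0139
```

Emit:
jog_arm:
  deltas: [0.03,-0.28,0,0,0,-0.02,0.06,-0.56,0,0,0,-0.04,0.1,-0.85,0,0,0,-0.06,0.1,-0.85,0,0,0,-0.06]

```text
time: 4.78
tool_pos: [0.5063, 0.0899, 0.1786]
tool_rot: [-3.14, 0.002, 1.554]
contact_force: [0.4, 0.0, -0.6]
opening: 0.0136
```

Emit:
jog_arm:
  deltas: [0.03,-0.28,0,0,0,-0.02,0.06,-0.56,0,0,0,-0.04,0.1,-0.85,0,0,0,-0.06,0.1,-0.85,0,0,0,-0.06]

```text
time: 5.12
tool_pos: [0.5165, 0.0051, 0.1787]
tool_rot: [-3.141, 0.002, 1.46]
contact_force: [0.8, -0.4, -1.0]
opening: 0.0135
```

Emit:
jog_arm:
  deltas: [0.03,-0.28,0,0,0,-0.02,0.06,-0.56,0,0,0,-0.04,0.09,-0.85,0,0,0,-0.05,0.09,-0.85,-0.2,0,0,-0.05,0.09,-0.85,-0.35,0,0,-0.05]

```text
time: 5.53
tool_pos: [0.5252, -0.077, 0.1434]
tool_rot: [-3.142, -0.0, 1.383]
contact_force: [-1.4, 1.3, -2.4]
opening: 0.0135
```

Emit:
jog_arm:
  deltas: [0,0,0,0,0,0,0,0,0,0,0,0,0,0,0,0,0,0]

```text
time: 5.78
tool_pos: [0.5254, -0.0755, 0.145]
tool_rot: [3.141, -0.0, 1.386]
contact_force: [0.6, 0.1, -0.7]
opening: 0.014
```

```bash
python3 - <<'E'
from h import *
s=robot.observe();print(s["time"],s["tool_pos"],s["tool_rot"],s["contact_force"],s["torque"],s["opening"])
f=lambda im,x,y,w:cv2.resize(im[y:y+w,x:x+w,::-1],(400,400),interpolation=cv2.INTER_CUBIC)
a=robot.read_camera("scene");p=robot.camera_params("wrist");b=robot.read_camera("wrist");cv2.imwrite("pics/s3.png",a[:,:,::-1]);cv2.imwrite("pics/w3raw.png",b[:,:,::-1])
print({k:np.round(v,5).tolist() for k,v in p.items()})
cv2.imwrite("pics/c3.png",np.hstack([f(a,120,120,100),f(b,180,100,150)]))
E
```

```text
5.7833 [ 0.52544848 -0.07549974  0.14502599] [ 3.14136078e+00 -1.01900122e-04  1.38641326e+00] [ 0.55610012  0.08485148 -0.65492678] [-0.01387325 -0.0937666  -0.03915932] 0.013961469096644464
{'fx': 297.31864, 'fy': 297.31864, 'cx': 253.51826, 'cy': 191.7022, 'R': [[0.983, -0.18358, 0.00134], [-0.17708, -0.9462, 0.27083], [-0.04845, -0.26647, -0.96263]], 't': [-0.53071, 0.01298, 0.30725]}
```

View pics/c3.png

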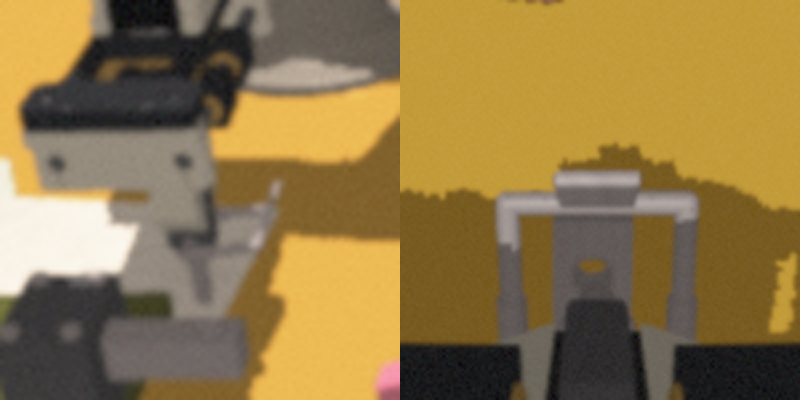

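```bash
python3 - <<'E'
from h import *
p=robot.camera_params("wrist");s=robot.observe();T=s["tool_pos"];print(T)
bx=np.array([np.cos(1.386),np.sin(1.386),0])
W=lambda x,y,z:px2w("wrist",180+(x-400+.5)*.375-.5,100+(y+.5)*.375-.5,z,p)
for n,(x,y,z) in dict(hole_top=(593,260,.064),hole_bot=(593,272,.064),barend_top=(593,217,.064)).items(): print(n,W(x,y,z),(W(x,y,z)-T)@bx*1000)
for d in(-4,0,4):
  for o in (-3.8,0,3.8,5):
    X=T+bx*(d+o)*.001;X[2]=T[2]-.061
    u=np.array(w2px("wrist",X,p));print("tip off",d,o,(u-[180,100]+.5)/.375+[400,0])
h=lambda x,y:(120+(x+.5)*.25-.5,120+(y+.5)*.25-.5)
for n,(x,y,z) in dict(tip=(203,302,T[2]-.061),).items():
  X=px2w("scene",*h(x,y),z);print(n,X,(X-T)@bx*1000)
print("hole@scene crop",(np.array(w2px("scene",[.525,-.0775,.064]))-120+.5)*4,"tip",(np.array(w2px("scene",[T[0],T[1],T[2]-.061]))-120+.5)*4)
# bar end top middle
for x,y in((247,318),(247,378)): print("end",px2w("scene",*h(x,y),.064 if y<350 else .04))
E
```

```text
[ 0.52577764 -0.07568764  0.14559923]
hole_top [ 0.52544626 -0.07108699  0.064     ] 4.461424564151292
hole_bot [ 0.52474314 -0.07482188  0.064     ] 0.6609349693673315
barend_top [ 0.52791469 -0.05796709  0.064     ] 17.81150590633118
tip off -4 -3.8 [597.50378    323.21112497]
tip off -4 0 [597.50616586 310.59331294]
tip off -4 3.8 [597.50855684 297.8244052 ]
tip off -4 5 [597.50931271 293.76135959]
tip off 0 -3.8 [597.50629158 309.92499872]
tip off 0 0 [597.5086828  297.14824615]
tip off 0 3.8 [597.5110775  284.22463074]
tip off 0 5 [597.51183419 280.11367776]
tip off 4 -3.8 [597.50880876 296.47168019]
tip off 4 0 [597.5112036 283.5404545]
tip off 4 3.8 [597.51360024 270.46704774]
tip off 4 5 [597.51435718 266.30983368]
tip [ 0.52874732 -0.07504968  0.08459923] 1.1727640193961177
hole@scene crop [204.55857099 330.91575887] tip [202.31755531 299.57785048]
end [ 0.51790301 -0.05459793  0.064     ]
end [ 0.54008333 -0.05806138  0.04      ]
```

```bash
python3 - <<'E'
import cv2,numpy as np
a=cv2.imread("pics/s3.png");b=cv2.imread("pics/w3raw.png")
f=lambda im,x,y:cv2.resize(im[y:y+60,x:x+40],(400,600),interpolation=cv2.INTER_CUBIC)
cv2.imwrite("pics/c4.png",np.hstack([f(a,150,170),f(b,232,165)]))
E
```

```text
(no output)
```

View pics/c4.png

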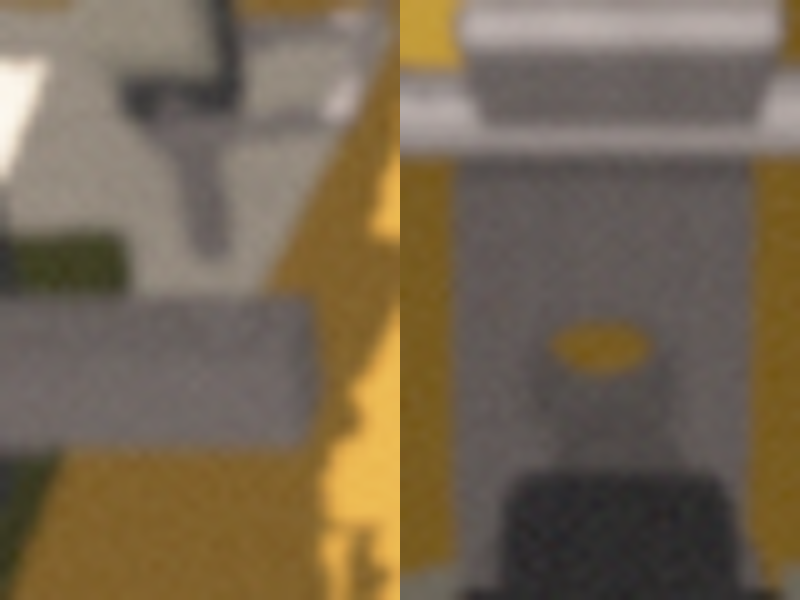

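```bash
python3 - <<'E'
from h import *
p=robot.camera_params("wrist");s=robot.observe();T=s["tool_pos"]
bx=np.array([np.cos(1.386),np.sin(1.386),0]);by=np.array([-bx[1],bx[0],0])
C=-np.array(p["R"]).T@p["t"];print("cam rel",(C-T)@bx,(C-T)@by,C[2])
W=lambda x,y,z:px2w("wrist",232+(x-400+.5)*.1-.5,165+(y+.5)*.1-.5,z,p)
a=W(600,321,.0625)-bx*.00575;b=W(600,377,.0415)+bx*.00575
print("hole",a,(a-T)@bx*1e3,(a-T)@by*1e3);print(b,(b-T)@bx*1e3,(b-T)@by*1e3)
# tip bottom disc far edge: none; shank visible edges centre, tip lower -> column
for x in(540,660):
  q=W(x,400,.0875)-T;print("shank edge lateral",q@by*1e3)
for x in (455,748): print("bar edge lat",(W(x,280,.064)-T)@by*1e3)
for x,y in((505,480),(735,480)): print("grip top corner", (W(x,y,T[2]+.022)-T)@bx*1e3,(W(x,y,T[2]+.022)-T)@by*1e3)
for d in (-4,-2,0,2,4):
  X=T+bx*.001*(d+3.8);X[2]=T[2]-.061
  v=w2px("wrist",X,p)[1]; Y=T+bx*.001*(d+12);Y[2]=T[2]+.022;v2=w2px("wrist",Y,p)[1];Y[2]=T[2]-.025;v3=w2px("wrist",Y,p)[1];print(d,"tip front row",(v-165+.5)*10,"grip top front row",(v2-165+.5)*10,"grip bottom",(v3-165+.5)*10)
E
```

```text
cam rel 0.07352748544130919 0.00041283039850757865 0.2931167596529768
hole [ 0.52397797 -0.07665956  0.0625    ] -1.286050477047455 1.5904420122309388
[ 0.52386659 -0.07662155  0.0415    ] -1.26916005781368 1.7069112359822667
shank edge lateral 5.8411159371545835
shank edge lateral -2.8931526970322645
bar edge lat 13.206400930236596
bar edge lat -10.287955699774178
grip top corner 28.495020551485965 5.327148098280681
grip top corner 28.48972650849525 -4.985437252140199
-4 tip front row 466.8415195174242 grip top front row 886.8848573988723 grip bottom 535.6381717679312
-2 tip front row 441.4171690302305 grip top front row 849.413576687329 grip bottom 505.400496762563
0 tip front row 415.84236528480545 grip top front row 811.4581095372498 grip bottom 474.93463951720287
2 tip front row 390.11958669808365 grip top front row 773.0216206575614 grip bottom 444.24447677737675
4 tip front row 364.2514290377997 grip top front row 734.1079984171068 grip bottom 413.3341337253316
```

The left view (scene) shows the shank tip at (213,250) above the bar. The right view (wrist) shows the hole's lens at (600,350), with the shank (540–660) centred on the bar (455–748). The hole lies about 1.3 mm towards the bracket from the pin axis, so I'll correct that and descend gently.

Emit:
jog_arm:
  deltas: [0,-0.015,-0.08,0,0,0,0,-0.015,-0.15,0,0,0,0,-0.015,-0.15,0,0,0]

```text
time: 6.13
tool_pos: [0.5243, -0.0773, 0.1283]
tool_rot: [-3.139, -0.0, 1.386]
contact_force: [-0.1, 0.4, -1.3]
opening: 0.0139
```

Emit:
jog_arm:
  deltas: [0,0,-0.03,0,0,0,0,0,-0.06,0,0,0,0,0,-0.06,0,0,0]

```text
time: 6.38
tool_pos: [0.5249, -0.0775, 0.1231]
tool_rot: [-3.141, -0.0, 1.385]
contact_force: [-0.7, -0.2, -1.0]
opening: 0.0142
```

Emit:
jog_arm:
  deltas: [0,0,-0.02,0,0,0,0,0,-0.04,0,0,0,0,0,-0.04,0,0,0]

```text
time: 6.63
tool_pos: [0.5249, -0.0775, 0.1194]
tool_rot: [-3.141, -0.0, 1.385]
contact_force: [-0.7, 0.3, -0.6]
opening: 0.0138
```

Emit:
jog_arm:
  deltas: [0,0,-0.02,0,0,0,0,0,-0.04,0,0,0,0,0,-0.04,0,0,0]

```text
time: 6.88
tool_pos: [0.525, -0.0775, 0.1153]
tool_rot: [-3.141, -0.0, 1.386]
contact_force: [-2.0, 0.2, -1.5]
opening: 0.0137
```

Emit:
jog_arm:
  deltas: [0,0,-0.02,0,0,0,0,0,-0.04,0,0,0,0,0,-0.04,0,0,0]

```text
time: 7.13
tool_pos: [0.525, -0.0775, 0.1113]
tool_rot: [-3.141, -0.0, 1.385]
contact_force: [-1.5, 0.5, -2.1]
opening: 0.0137
```

Emit:
jog_arm:
  deltas: [-0.005,0,-0.03,0,0,0,-0.005,0,-0.06,0,0,0,-0.005,0,-0.06,0,0,0]

```text
time: 7.38
tool_pos: [0.5248, -0.0777, 0.1052]
tool_rot: [3.141, 0.0, 1.386]
contact_force: [-0.6, 0.3, -2.2]
opening: 0.0139
```

Emit:
jog_arm:
  deltas: [0,0,-0.03,0,0,0,0,0,-0.06,0,0,0,0,0,-0.06,0,0,0]

```text
time: 7.63
tool_pos: [0.5247, -0.0777, 0.0992]
tool_rot: [3.142, 0.0, 1.386]
contact_force: [-0.3, 0.2, -2.0]
opening: 0.0139
```

Emit:
jog_arm:
  deltas: [0,0,-0.02,0,0,0,0,0,-0.03,0,0,0,0,0,-0.03,0,0,0]

```text
time: 7.88
tool_pos: [0.5248, -0.0777, 0.0965]
tool_rot: [3.141, 0.0, 1.386]
contact_force: [0.5, 0.2, -1.6]
opening: 0.0144
```

Emit:
jog_arm:
  deltas: [0,0,-0.01,0,0,0,0,0,-0.015,0,0,0,0,0,-0.015,0,0,0]

```text
time: 8.13
tool_pos: [0.5248, -0.0776, 0.0952]
tool_rot: [3.141, 0.0, 1.386]
contact_force: [-0.6, 0.1, -1.1]
opening: 0.014
```

Emit:
jog_arm:
  deltas: [0,0,-0.01,0,0,0,0,0,-0.01,0,0,0]

```text
time: 8.3
tool_pos: [0.5248, -0.0776, 0.0946]
tool_rot: [3.141, 0.0, 1.386]
contact_force: [-3.0, 0.1, 4.0]
opening: 0.0139
```

Light contact (+4 N) at the expected seat height. I'll release and retreat, then look.

Emit:
jog_arm:
  deltas: [0,0,0,0,0,0,0,0,0,0,0,0,0,0,0,0,0,0,0,0,0,0,0,0]
  claw: 0.6

```text
time: 8.63
tool_pos: [0.5249, -0.0777, 0.0942]
tool_rot: [3.141, 0.0, 1.386]
contact_force: [0.2, -0.4, -0.7]
opening: 0.036
```

Emit:
jog_arm:
  deltas: [0,0,0.3,0,0,0,0,0,0.6,0,0,0,0,0,0.95,0,0,0,0,0,0.95,0,0,0]

```text
time: 8.97
tool_pos: [0.5279, -0.0785, 0.1957]
tool_rot: [3.13, 0.001, 1.386]
contact_force: [0.7, -0.4, 0.4]
opening: 0.0549
```

```bash
python3 - <<'E'
from h import *
s=robot.observe();print(s["time"],s["tool_pos"],s["tool_rot"],s["contact_force"],s["opening"])
a=robot.read_camera("scene");p=robot.camera_params("wrist");b=robot.read_camera("wrist");cv2.imwrite("pics/s5.png",a[:,:,::-1])
f=lambda im,x,y,w:cv2.resize(im[y:y+w,x:x+w,::-1],(400,400),interpolation=cv2.INTER_CUBIC)
cv2.imwrite("pics/c5.png",np.hstack([f(a,130,140,80),f(b,190,110,130)]))
T=np.array([.5248,-.0776]);bx=np.array([np.cos(1.386),np.sin(1.386)])
for n,d,z in(("wire",36.5,.074),("tab",49,.096),("griptop",0,.116),("shoulder",0,.064)):
  X=np.array([*(T+bx*d*.001),z]);print(n,(np.array(w2px("scene",X))-[130,140]+.5)*5,(np.array(w2px("wrist",X,p))-[190,110]+.5)*400/130+[400,0])
E
```

```text
8.9667 [ 0.52793261 -0.07851261  0.19568266] [3.12989863e+00 1.21907714e-03 1.38556412e+00] [ 0.71913586 -0.39212647  0.36205608] 0.05489149873602141
wire [287.43476716 293.00111447] [586.97952747 127.28102754]
tab [310.80307181 249.51026448] [586.64734855  92.38844368]
griptop [186.99927987 210.89881248] [587.05677116 290.65911459]
shoulder [205.46493764 313.41121833] [587.42847841 238.86597327]
```

View pics/c5.png

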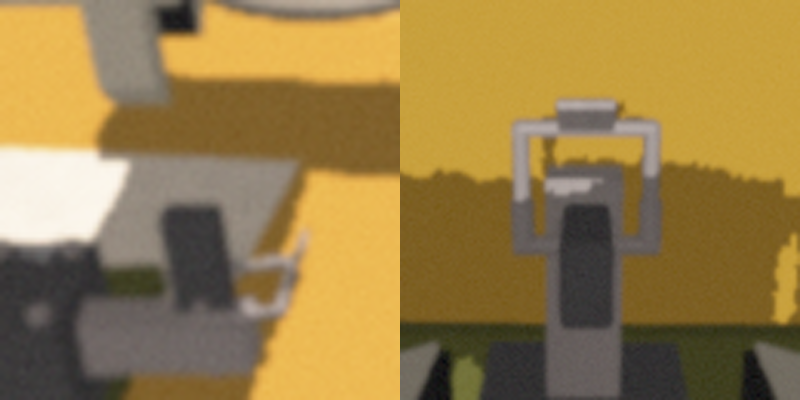

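Scene view: the pin stands seated on the bar with its collar at (205,305), and the loop points towards the free end with the tab at (305,240). Wrist view: the pin is central on the bar and parallel to it. Next I'll shut the fingers, lean 18° away from the pin so the gripper's body clears the grip, and go over the tab.

Emit:
jog_arm:
  deltas: [0.03,0.2,0,-0.06,0.01,0,0.07,0.39,0,-0.12,0.02,0,0.07,0.39,0,-0.197,0.037,0,0.07,0.39,0,-0.197,0.037,0,0.07,0.39,0,-0.197,0.037,0]
  claw: 0
  newtons: 30

```text
time: 9.48
tool_pos: [0.5311, -0.0369, 0.1873]
tool_rot: [-3.137, 0.313, 1.391]
contact_force: [-1.4, -0.2, -0.4]
opening: 0.0265
```

Emit:
jog_arm:
  deltas: [0,0,-0.2,0,0,0,0,0,-0.4,0,0,0,0,0,-0.6,0,0,0,0,0,-0.6,0,0,0,0,0,-0.6,0,0,0]

```text
time: 9.9
tool_pos: [0.5308, -0.0398, 0.1285]
tool_rot: [-3.138, 0.314, 1.384]
contact_force: [0.6, -0.2, 0.6]
opening: 0.0005
```

Emit:
jog_arm:
  deltas: [0,0,0,0,0,0,0,0,0,0,0,0]

```text
time: 10.07
tool_pos: [0.5324, -0.0392, 0.1305]
tool_rot: [3.139, 0.314, 1.384]
contact_force: [-0.3, -1.0, 0.7]
opening: 0.0006
```

```bash
python3 - <<'E'
from h import *
from scipy.spatial.transform import Rotation as Ro
s=robot.observe();T=s["tool_pos"];print(s["time"],T,s["tool_rot"],s["contact_force"],s["opening"])
R=Ro.from_euler("xyz",s["tool_rot"]).as_matrix();bx=np.array([np.cos(1.386),np.sin(1.386),0]);by=np.array([-bx[1],bx[0],0])
O=np.array([.5248,-.0776,.074])
tip=T+.011*R[:,2]
for sg in(-1,1):
  c=tip+sg*.0095*R[:,0]-O;print("corner out,lat,z(hinge) mm",c@bx*1e3,c@by*1e3,c[2]*1e3)
print("axis tilt",R[:,2]@bx,R[:,2]@by)
a=robot.read_camera("scene");cv2.imwrite("pics/c6.png",cv2.resize(a[120:240,110:270,::-1],(800,600),interpolation=cv2.INTER_CUBIC))
E
```

```text
10.0667 [ 0.53240362 -0.03921416  0.13051943] [3.13929056 0.3139271  1.38386894] [-0.33339035 -0.96546371  0.6973589 ] 0.0006154029141774086
corner out,lat,z(hinge) mm 26.69691730375673 -0.41972563533824886 48.99060969962159
corner out,lat,z(hinge) mm 44.76831270177233 -0.4582368488200192 43.123482186518025
axis tilt -0.30879957134379915 -0.0016440236713307053
```

View pics/c6.png

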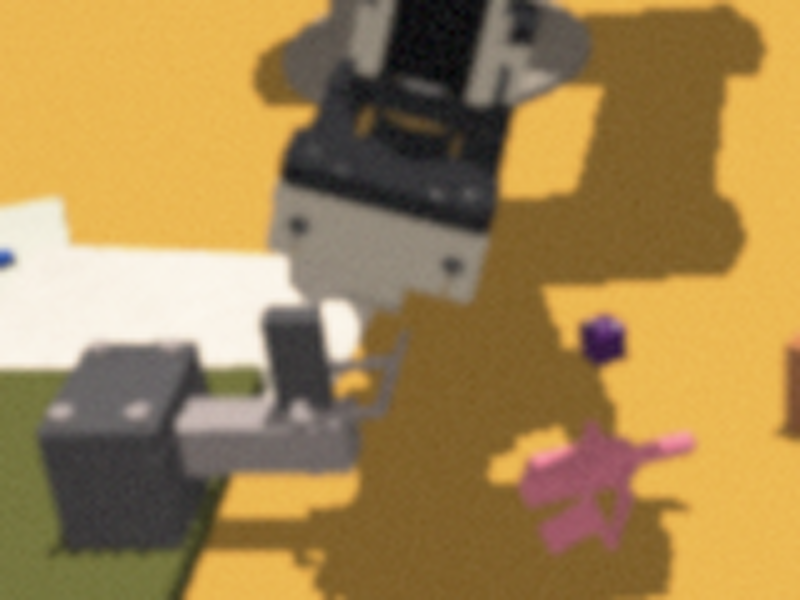

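```bash
python3 - <<'E'
from h import *
from scipy.spatial.transform import Rotation as Ro
s=robot.observe();T=s["tool_pos"];R=Ro.from_euler("xyz",s["tool_rot"]).as_matrix()
for n,l in dict(tip_in=(-9.5,0,11),tip_out=(9.5,0,11),near_in=(-9.5,-19,11),near_out=(9.5,-19,11),near_in2=(-9.5,19,11),near_out2=(9.5,19,11),body_in=(-37.5,0,-55),body_in_n=(-37.5,-95,-55),body_in_n2=(-37.5,95,-55),body_out2=(37.5,95,-55),body_out=(37.5,-95,-55)).items():
  X=T+R@(np.array(l)*.001);print(n,np.round(X,3),(np.array(w2px("scene",X))-[110,120]+.5)*5)
E
```

```text
tip_in [ 0.53  -0.051  0.123] [349.49591917 295.96798083]
tip_out [ 0.533 -0.033  0.117] [395.04610051 307.46563314]
near_in [ 0.511 -0.048  0.123] [357.40467143 272.58766531]
near_out [ 0.515 -0.03   0.117] [401.94858086 283.94547714]
near_in2 [ 0.549 -0.055  0.123] [341.23342096 320.39406079]
near_out2 [ 0.552 -0.037  0.117] [387.83633389 332.03286511]
body_in [ 0.529 -0.057  0.194] [309.12197978 139.54258262]
body_in_n [ 0.435 -0.04   0.194] [351.60487891  42.53987232]
body_in_n2 [ 0.622 -0.075  0.195] [255.52785331 261.91595238]
body_out2 [ 0.635 -0.005  0.171] [468.89816306 315.99469746]
body_out [0.449 0.03  0.171] [519.85850054  89.32287508]
```

The geometry matches the model: the body's end cap appears where predicted and stays clear of the grip. Pressing down in steps.

Emit:
jog_arm:
  deltas: [0,0.01,-0.1,0,0,0,0,0.01,-0.2,0,0,0,0,0.01,-0.3,0,0,0,0,0.01,-0.4,0,0,0,0,0.01,-0.4,0,0,0]

```text
time: 10.53
tool_pos: [0.5302, -0.0374, 0.0865]
tool_rot: [-3.137, 0.315, 1.387]
contact_force: [-0.3, -0.2, -0.5]
opening: 0.0004
```

Emit:
jog_arm:
  deltas: [0,0,-0.05,0,0,0,0,0,-0.1,0,0,0,0,0,-0.15,0,0,0,0,0,-0.2,0,0,0,0,0,-0.2,0,0,0]

```text
time: 10.95
tool_pos: [0.5312, -0.0377, 0.0683]
tool_rot: [-3.14, 0.315, 1.386]
contact_force: [-0.3, -0.6, 0.0]
opening: 0.0003
```

Emit:
jog_arm:
  deltas: [0,0,-0.03,0,0,0,0,0,-0.06,0,0,0,0,0,-0.1,0,0,0,0,0,-0.1,0,0,0]

```text
time: 11.28
tool_pos: [0.5313, -0.0375, 0.0585]
tool_rot: [-3.141, 0.315, 1.386]
contact_force: [0.3, 0.3, 1.5]
opening: 0.0006
```

Emit:
jog_arm:
  deltas: [0,0,-0.02,0,0,0,0,0,-0.04,0,0,0,0,0,-0.05,0,0,0,0,0,-0.05,0,0,0]

```text
time: 11.62
tool_pos: [0.532, -0.0377, 0.0545]
tool_rot: [3.141, 0.315, 1.385]
contact_force: [-0.3, 0.2, 4.5]
opening: 0.0003
```

Emit:
jog_arm:
  deltas: [0,0,-0.02,0,0,0,0,0,-0.03,0,0,0,0,0,-0.04,0,0,0,0,0,-0.04,0,0,0]

```text
time: 11.95
tool_pos: [0.5318, -0.0377, 0.0502]
tool_rot: [3.141, 0.315, 1.385]
contact_force: [0.8, -1.5, 4.4]
opening: 0.0004
```

Force is building as the wire meets the bar end. Continuing.

Emit:
jog_arm:
  deltas: [0,0,-0.02,0,0,0,0,0,-0.03,0,0,0,0,0,-0.03,0,0,0]

```text
time: 12.2
tool_pos: [0.5314, -0.0374, 0.0467]
tool_rot: [-3.141, 0.315, 1.386]
contact_force: [0.4, -0.7, 1.5]
opening: 0.0003
```

Emit:
jog_arm:
  deltas: [0,0,-0.02,0,0,0,0,0,-0.03,0,0,0,0,0,-0.03,0,0,0]

```text
time: 12.45
tool_pos: [0.5314, -0.0375, 0.0438]
tool_rot: [-3.141, 0.315, 1.386]
contact_force: [-0.3, -0.4, 1.2]
opening: 0.0005
```

Emit:
jog_arm:
  deltas: [0,0,-0.02,0,0,0,0,0,-0.03,0,0,0,0,0,-0.03,0,0,0]

```text
time: 12.7
tool_pos: [0.5316, -0.0376, 0.041]
tool_rot: [-3.141, 0.315, 1.386]
contact_force: [-0.1, -0.5, 0.4]
opening: 0.0006
```

Emit:
jog_arm:
  deltas: [0,0,-0.015,0,0,0,0,0,-0.03,0,0,0,0,0,-0.03,0,0,0]

```text
time: 12.95
tool_pos: [0.5316, -0.0376, 0.038]
tool_rot: [-3.141, 0.315, 1.386]
contact_force: [-0.2, -0.0, 2.3]
opening: -0.0001
```

Emit:
jog_arm:
  deltas: [0.02,0.1,0.2,0,0,0,0.03,0.2,0.5,0,0,0,0.04,0.25,0.8,0,0,0,0.04,0.25,0.95,0,0,0,0.04,0.25,0.95,0,0,0]

```text
time: 13.37
tool_pos: [0.5377, -0.0121, 0.1367]
tool_rot: [3.135, 0.313, 1.384]
contact_force: [0.3, -0.2, -0.6]
opening: 0.0004
```

Emit:
jog_arm:
  deltas: [0,0.2,0.3,0,0,0,0,0.4,0.6,0,0,0,0,0.6,0.6,0,0,0,0,0.6,0.6,0,0,0]

```text
time: 13.7
tool_pos: [0.5362, 0.0503, 0.1938]
tool_rot: [3.139, 0.313, 1.387]
contact_force: [-0.5, -1.1, -1.2]
opening: 0.0003
```

```bash
python3 - <<'E'
from h import *
s=robot.observe();print(s["time"],s["tool_pos"],s["contact_force"])
a=robot.read_camera("scene");t=robot.read_camera("top")
f=lambda im,x,y,w,h:cv2.resize(im[y:y+h,x:x+w,::-1],(400,600),interpolation=cv2.INTER_CUBIC)
cv2.imwrite("pics/c7.png",np.hstack([f(a,135,165,60,90),f(t,320,195,60,90)]))
E
```

```text
13.7 [0.53618775 0.05033571 0.19381725] [-0.46825725 -1.11041085 -1.20968001]
```

View pics/c7.png

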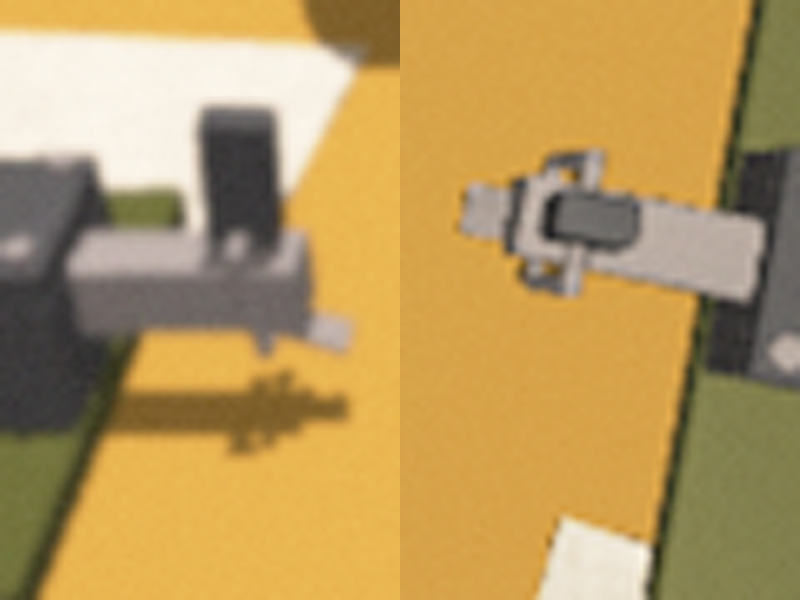

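```bash
python3 - <<'E'
from h import *
k=.15
bx=np.array([np.cos(1.386),np.sin(1.386),0]);O=np.array([.524,-.0785,0])
for z in(.031,.045):
  X=px2w("top",320+(64.5)*k-.5,195+210*k-.5,z);print("top tab out mm",z,(X-O)@bx*1e3)
for th in(1.0,1.2,1.3,1.36):
  a=np.radians(24.2)-th;X=np.array([.525,-.0776,.074])+.0537*(bx*np.cos(a)+np.array([0,0,np.sin(a)]))
  print(th,"scene px",(np.array(w2px("scene",X))-[135,165]+.5)/k)
E
```

```text
top tab out mm 0.031 29.40443315340422
top tab out mm 0.045 31.45788490284724
1.0 scene px [386.71715351 297.62564827]
1.2 scene px [369.17145464 318.36900793]
1.3 scene px [358.48951257 327.36066516]
1.36 scene px [351.52915861 332.26916934]
```

```bash
python3 - <<'E'
from cell import robot
print(robot.hand_in(),robot.observe()["time"])
E
```

```text
the job is handed in; nothing more can be done
the job is handed in; nothing more can be done
```

The coupling is locked and the job is handed in, after about 14 s of the 67 s allowed.

- **Pin:** I took the locking pin from the rack and lowered it into the cross hole with the loop towards the free end. The wrist force stayed within about 2 N on the way down. It seated at the expected height with a light 4 N contact, and in the pictures after release it stands on the bar.
- **Loop:** I pressed the tab down with closed fingers, leaning the tool 18° so the gripper's body stayed clear of the grip. The readings taken between steps rose to about 4.5 N, then fell as the loop snapped over. That is below the 10 N described, but the peak may have come between readings.
- **Last checks:** With the arm clear, the tab end lies about 29 mm out from the pin's axis, and its position in the scene picture matches a closed loop (about 1.3 to 1.36 rad). The cross wire itself, behind the bar, could not be seen directly.
- **Other pieces:** I did not go near the spare pin or the game pieces, but I took no final picture of them.

None of the last checks failed or disagreed, apart from camera differences of 2 to 5 mm in the first measurements.

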